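# Find the stamped specimen box and push it to the dispatch rail

### The arm

A 6-joint arm with a two-finger parallel gripper is mounted at the origin on the work surface. World frame = base frame: x ahead of the robot, y to its left, z up, the work surface at z = 0. Lengths are in m, angles in rad, forces in N, time in s.
With the tool pointing down it reaches from about 0.4 to 0.825 m from the base axis. Payload 7 kg.
Tool frame: the origin (TCP) lies midway between the tips of the shut fingers; the grasp point (between the pads) lies 19 mm behind it (r.grip_point_offset is the distance from the TCP to the grasp point, in m); z points along the fingers, y is the line along which they close (so a half turn about z gives the same grasp; the last joint's range is limited). The gripper opens to 88 mm and grips with 3 to 60 N. Pads are 19 mm wide; open, the fingers measure 130 mm over their backs; the gripper's body (78 mm by 193 mm) begins 47 mm behind the grasp point.
Start: joints at [1.616, 0.359, 0.012, 0, -1.224, -0.288], TCP at [0.162, 0.655, 0.227] pointing down, gripper open.
Joint ranges: [-3.07, 3.07], [-1.43, 2.12], [-1.02, 1.25], [-3.03, 1.67], [-3.05, -0], [-3.03, 3.03]. Speed limits (rad/s): [2.39, 2.39, 3.01, 3.14, 3.14, 3.14].

### API

Orientations are given as a 3x3 rotation matrix whose columns are the frame's x, y, z axes.
In Python, from rig import r gives the robot as it stands.
- The arm moves only by the tool drive_tool, never from a script. Its argument "rows" is a list of rows, each a list of 7 numbers: the shift along the tool's x, y, z in units of 60 mm (1.0 is 60 mm), then the turn, a rotation vector about the tool's x, y, z in units of 5 degrees (1.0 is 5 degrees), then the finger opening in mm, from 0 to 87.6. A call has 1 to 20 rows; each row is the pose to reach, as a shift and turn from the pose commanded when the call began, along the tool's axes at that moment; what a row does not reach only later rows make up. A row lasts 1/8 s, in which the tool goes at most 62.5 mm and 10.7 degrees, less where a joint would pass 70% of its speed; a pose out of reach is approached as far as the arm can. A call with a gripper value outside its range is refused whole. The fingers move at their own pace and stop on an object; the grip force is fixed at half the most. Time passes only in rows, so rows that repeat a pose let the fingers close. It gives the time, the measured TCP pose, the force, the opening and the grip force at its end, in the units of the state.
- r.read_state(): the state, without advancing time (a new reading comes with each control period).
- r.get_image(name): name is "scene" or "top" or "wrist"; returns a dict with "image" (384x512x3 uint8, red, green, blue), "fov_y" (degrees; the focal length in pixels is half the picture's height over the tangent of half this angle, whatever the lens; pixels are square), "cx", "cy" (the principal point, pixels), "k1" (the pictures are not rectified: a ray, as slopes to the right and down, at radius r is drawn at 1 + k1 r^2 times it, then the intrinsics apply), "world_from_camera" (4x4, takes a point from camera to world coordinates); the wrist camera has in their place "T_tool_cam" (4x4, takes a point from camera to tool coordinates, whose origin is the TCP and whose axes are the flange's). Camera axes: x right, y up, looking along -z (the intrinsics and any distortion apply to the point x, -y, -z); pixel columns grow to the right and rows downward; lengths in m; the calibration is good to about 2 mm. A picture is of the moment at which its call begins: read the wrist's pose just before it. There is no depth.
- r.finish_job(): hands the job in; it is judged then, once.
The state is a dict: "time": time; "joint_positions": joint angles; "qvel": joint speeds; "joint_torque": joint torques, N m; "eef_pos": TCP position; "orientation": TCP orientation; "contact_force": force on the tool from outside, world axes, zero at the start; "moment": the same for the moment, N m; "width": finger opening in m; "grip_force": force on a finger pad.
Only numpy, scipy, OpenCV 4.12 (cv2) and the standard library are available. Lean on these libraries where they do the work, as an engineer would, in place of code of your own. Each camera call takes 0.05 s, during which the arm holds its last target. There are 200 camera calls.

### The job

Two look-alike wooden specimen boxes stand on the bench, and one has a round stamp on its underside. With the fingers, tip each of them over towards the robot so that it lies on its long side with its underside showing away from the robot; then push the stamped one, lying as it is, across the bench until its underside is square against the low dispatch rail, leaving the other lying where it fell. Do not pick anything up, and leave the jar, vial and dish alone.

Things in the scene. Friction and masses are not known exactly. Their poses are not given: they have to be found in the camera images.
- box_a: The stamped one of two closed, empty wooden boxes: a smooth block 65 mm (x) by 140 mm (y) by 100 mm tall, 0.3 to 0.6 kg, weight central, upright at the start. A black ring 55 mm across with a bar in it is on its underside only. Origin: centre of the underside; own z runs from underside to lid, own y along the length, own x away from the robot. Tipped, it is 65 mm tall.
- box_b: The other box, alike in every way except that its underside is bare. Same frame. Each box tips (rather than slides) when pushed horizontally towards the robot on its far face, 80 mm up or higher; past about 33 degrees it falls by itself onto its 140 x 100 mm side.
- box_a_edge (a point): Middle of box_a's lower edge on the robot's side (own x = -32.5 mm, on the underside): the edge over which it tips. It stays near the bench throughout.
- box_b_edge (a point): The same point on box_b.
- rail: The dispatch rail: a straight aluminium bar fixed to the bench, 22 mm wide, 22 mm tall, 620 mm long, lying crosswise beyond the boxes. Origin: on the bench, in the middle of the rail's face towards the robot; own x points away from the robot into the bar, own y along the bar.
- jar: Bystander: clear specimen jar with a red lid, 62 mm across, 76 mm tall, loose. Origin: centre of its underside.
- vial: Bystander: small capped vial, 26 mm across, 55 mm tall, loose, between the boxes. Origin: centre of its underside.
- dish: Bystander: shallow white dish, 90 mm across, 18 mm tall, loose. Origin: centre of its underside.

How it is judged:
On the way:
1. both boxes have been tipped over towards the robot and lie still on their sides, away from the rail (angle between box_a's own z axis and vertical between 1.47 and 1.67 rad and height (world z) of each of box_a, box_b above 0.027 m and height (world z) of each of box_a_edge, box_b_edge below 0.01 m and angle between box_b's own z axis and vertical between 1.47 and 1.67 rad and linear speed of each of box_a, box_b below 0.03 m/s and x of each of box_a, box_b in the frame of rail below -0.05 m), for 0.2 s.
At the end, for the whole second after the job is handed in: The stamped box lies on its long side (within 0.1 rad) with the middle of its underside within 10 mm of the rail's face, square to it within 0.10 rad and within the rail's length; the other box lies on its side, its underside at least 50 mm short of the rail; both are at rest (angle between box_a's own z axis and vertical between 1.47 and 1.67 rad and height (world z) of each of box_a_edge, box_b_edge below 0.01 m and x of box_a in the frame of rail between -0.01 and 0.005 m and y of box_a in the frame of rail between -0.27 and 0.27 m and angle between the y axis of box_a and the y axis of rail, either way round below 0.1 rad and angle between box_b's own z axis and vertical between 1.47 and 1.67 rad and x of box_b in the frame of rail below -0.05 m and linear speed of each of box_a, box_b below 0.02 m/s); the robot touches nothing.
It fails at once if a box is lifted off the bench or tipped away from the robot (its robot-side lower edge rises over 25 mm) (height (world z) of any of box_a_edge, box_b_edge above 0.025 m).
It fails at once if the unstamped box is pushed to the rail (its underside within 20 mm of it while tipped) (angle between box_b's own z axis and vertical above 1.3 rad and x of box_b in the frame of rail above -0.02 m).
It fails at once if the jar, vial or dish is shifted more than 20 mm or tipped (distance of any of jar, vial, dish from where it was at the start of the episode above 0.02 m or angle between any of jar, vial, dish's own z axis and vertical above 0.4 rad).
It also fails if it takes over 56 s, if anything falls off the work surface, if the arm or the gripper's body presses on something with over 40 N, if the wrist force passes 120 N, or if a joint passes its speed limit or range.

## Working session

There is one attempt and no reset: what is moved stays moved. The work goes in short steps, Python scripts to look and compute and a tool call to move; the robot and the scene stay as the last step left them, time stands still between calls to the robot, and variables do not carry over. Pictures are saved under pics/ and viewed, at most 10 in all, crops included, and the job is handed in when it is done.

Besides the shell and the picture viewer there is one more tool, called after ">>>" as name(argument=value, ...) on one line, values as JSON. drive_tool: Moves the arm, as the interface text tells. Its arguments: {"type":"object","properties":{"rows":{"type":"array"}},"required":["rows"]}

```bash
mkdir -p pics; cat > h.py <<'E'
from rig import r
import numpy as np, cv2
def grab(n):
    s=r.read_state(); d=r.get_image(n)
    if n=="wrist":
        T=np.eye(4);T[:3,:3]=s["orientation"];T[:3,3]=s["eef_pos"]
        d["world_from_camera"]=T@d["T_tool_cam"]
    return d
def K(d):
    f=d["image"].shape[0]/2/np.tan(np.radians(d["fov_y"])/2)
    return np.array([[f,0,d["cx"]],[0,f,d["cy"]],[0,0,1.]]),np.array([d["k1"],0,0,0.])
def rays(d,px):
    k,D=K(d); u=cv2.undistortPoints(np.array(px,float).reshape(-1,1,2),k,D).reshape(-1,2)
    v=np.c_[u[:,0],-u[:,1],-np.ones(len(u))]; W=np.array(d["world_from_camera"])
    return W[:3,3],v@W[:3,:3].T
def onplane(d,px,z):
    o,v=rays(d,px); return o+v*((z-o[2])/v[:,2])[:,None]
def save(d,n): cv2.imwrite("pics/"+n,d["image"][:,:,::-1])
E
python3 - <<'E'
from h import *
import pickle
D={}
for n in("scene","top"):
    D[n]=grab(n); print(n,np.round(D[n]["world_from_camera"],2).tolist(),D[n]["k1"],D[n]["fov_y"])
a=np.hstack([D["scene"]["image"],D["top"]["image"]])
save(D["scene"],"s0.png");save(D["top"],"t0.png")
pickle.dump(D,open("d0.pkl","wb"))
E
```

```text
scene [[0.57, -0.6, 0.57, 1.18], [0.82, 0.43, -0.38, -0.41], [-0.02, 0.68, 0.73, 0.79], [0.0, 0.0, 0.0, 1.0]] -0.0400269861944394 44.663333100275906
top [[0.02, 0.99, -0.1, 0.49], [-1.0, 0.02, 0.01, 0.02], [0.01, 0.1, 0.99, 1.03], [0.0, 0.0, 0.0, 1.0]] -0.11909305410826342 51.58871299510603
```

View pics/s0.png

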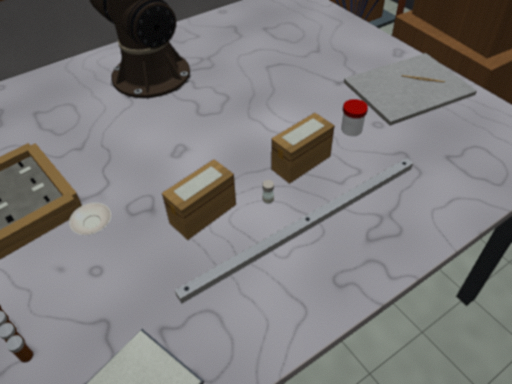

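View pics/t0.png

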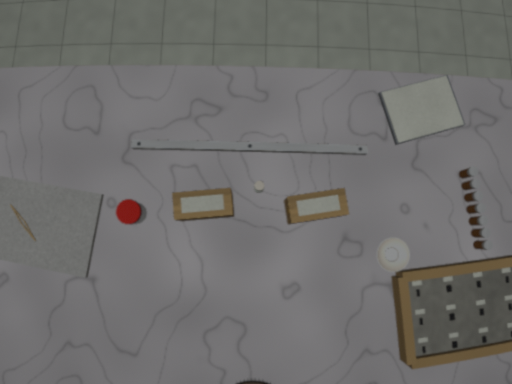

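The scene view shows boxes at about (200,198) and (302,147), the vial at (268,191), the jar at (354,117), the dish at (91,218), and the rail from (183,294) to (408,164). In the top view, the boxes are at (203,204) and (317,206), the vial at (259,186), and the rail runs along row ~147.

```bash
python3 - <<'E'
from h import *
import pickle
D=pickle.load(open("d0.pkl","rb"));t=D["top"];s=D["scene"]
def tri(p,q):
    o1,v1=rays(t,[p]);o2,v2=rays(s,[q]);A=np.c_[v1[0],-v2[0]]
    l=np.linalg.lstsq(A,o2-o1,rcond=None)[0];a=o1+l[0]*v1[0];b=o2+l[1]*v2[0];return (a+b)/2,np.linalg.norm(a-b)
def comps(d,roi,f):
    x0,y0,x1,y1=roi;im=d["image"][y0:y1,x0:x1].copy();hsv=cv2.cvtColor(im,cv2.COLOR_RGB2HSV).astype(int)
    m=f(hsv).astype(np.uint8);c,_=cv2.findContours(m,0,2);c=max(c,key=cv2.contourArea);return c.reshape(-1,2)+[x0,y0]
wood=lambda h:(h[...,1]>75)&(h[...,0]<30)
lab=lambda h:(h[...,1]<75)&(h[...,2]>150)
for nm,rt,rs in(("L",(165,180,242,228),(265,108,340,185)),("R",(278,182,356,230),(158,155,242,240))):
    c=comps(t,rt,wood);r0=cv2.minAreaRect(c.astype(np.float32));print(nm,"wood rect",r0)
    W=onplane(t,c,0.1)[:,:2].astype(np.float32)
    print("  on z=.1",cv2.minAreaRect(W))
    # label: light patch strictly inside the lid (fill hull of the wood)
    out=[]
    for d,roi in((t,rt),(s,rs)):
        im=d["image"];hsv=cv2.cvtColor(im,cv2.COLOR_RGB2HSV).astype(int)
        x0,y0,x1,y1=roi;wm=np.zeros(im.shape[:2],np.uint8);cc=comps(d,roi,wood);cv2.fillConvexPoly(wm,cv2.convexHull(cc.astype(np.int32)),1)
        wm=cv2.erode(wm,np.ones((3,3)));lm=((hsv[...,1]<70)&(wm>0)).astype(np.uint8)
        k,_=cv2.findContours(lm,0,2);k=max(k,key=cv2.contourArea);q=cv2.minAreaRect(k);out.append(q[0]);print("  label",q)
        if d is t: print("  label world",cv2.minAreaRect(onplane(t,k.reshape(-1,2),.1)[:,:2].astype(np.float32)))
    print("  tri",tri(*out))
print("vial",tri((259,185),(268,184)),onplane(t,[(259,186)],.055))
print("jar",onplane(t,[(129,211)],.076),"dish",onplane(t,[(393,255)],.018))
print("rail screws tri",tri((139,144),(404,164)),tri((250,146),(307,219)),tri((360,149),(186,291)))
# rail near edge: dark line under bar
g=cv2.cvtColor(t["image"],cv2.COLOR_RGB2GRAY).astype(float)
for x in(150,200,240,300,355): print(x,[int(v) for v in g[136:160,x]])
E
```

```text
L wood rect ((202.53794860839844, 203.95518493652344), (27.737192153930664, 59.04533767700195), 85.2363510131836)
  on z=.1 ((0.5585491061210632, 0.13011032342910767), (0.0655171200633049, 0.13886190950870514), 5.99906063079834)
  label ((201.8546142578125, 203.07786560058594), (16.329681396484375, 43.358123779296875), 85.03025817871094)
  label world ((0.5605043172836304, 0.1320173740386963), (0.038588590919971466, 0.10230623930692673), 6.178570747375488)
  label ((302.6854248046875, 131.30337524414062), (13.462891578674316, 41.2419548034668), 58.570438385009766)
  tri (array([0.5602782 , 0.13154557, 0.10024642]), np.float64(0.0006551642941424542))
R wood rect ((315.96820068359375, 205.5433349609375), (26.610008239746094, 60.89891052246094), 81.25383758544922)
  on z=.1 ((0.5602203011512756, -0.13779500126838684), (0.06281368434429169, 0.14532434940338135), 9.772506713867188)
  label ((317.9046630859375, 204.8643035888672), (16.218555450439453, 42.7714958190918), 81.46923065185547)
  label world ((0.5618578791618347, -0.14223065972328186), (0.038402412086725235, 0.10191334038972855)
[... 599 characters left out ...]
) (array([ 0.71820198, -0.26878542,  0.01562875]), np.float64(8.802332885816304e-06))
150 [116, 115, 115, 115, 116, 117, 118, 118, 118, 118, 115, 106, 88, 86, 103, 113, 116, 115, 114, 115, 115, 115, 116, 115]
200 [119, 119, 119, 118, 116, 117, 117, 117, 118, 118, 118, 118, 112, 85, 86, 109, 118, 119, 119, 119, 120, 119, 118, 119]
240 [113, 112, 111, 111, 108, 108, 117, 119, 118, 119, 119, 119, 118, 112, 81, 80, 104, 111, 111, 112, 114, 116, 116, 117]
300 [120, 120, 120, 120, 119, 120, 119, 119, 117, 116, 115, 117, 117, 116, 107, 82, 75, 107, 116, 118, 118, 117, 118, 117]
355 [114, 114, 115, 114, 115, 115, 114, 113, 113, 115, 118, 119, 119, 119, 118, 115, 104, 84, 81, 100, 110, 111, 111, 111]
```

```bash
cat >> h.py <<'E'
from scipy.spatial.transform import Rotation as Ro
def Rdown(ref,yaw):
    # tool down, tool y along +-(-sin,cos) of yaw, sign nearest ref
    best=None
    for sg in(1,-1):
        y=sg*np.array([-np.sin(yaw),np.cos(yaw),0]);z=np.array([0,0,-1.]);R=np.c_[np.cross(y,z),y,z]
        a=np.linalg.norm(Ro.from_matrix(ref.T@R).as_rotvec())
        if best is None or a<best[0]: best=(a,R)
    return best[1]
def row(R0,p0,p,R):
    return np.r_[R0.T@(np.array(p)-p0)/.06,Ro.from_matrix(R0.T@R).as_rotvec()/np.radians(5)].round(2)
def plan(*tg):
    s=r.read_state();R0=np.array(s["orientation"]);p0=np.array(s["eef_pos"])
    print("t",s["time"],"p",p0.round(4),"q",np.round(s["joint_positions"],2),"F",np.round(s["contact_force"],1))
    for p,yaw in tg: print(p,yaw,row(R0,p0,p,Rdown(R0,np.radians(yaw))).tolist())
E
python3 - <<'E'
from h import *
print(np.round(r.read_state()["orientation"],3).tolist())
plan(([.64,.14,.22],6),([.64,.14,.088],6))
E
```

```text
[[0.971, -0.241, -0.0], [-0.241, -0.971, -0.002], [0.0, 0.002, -1.0]]
t 0.1 p [0.1622 0.6548 0.2257] q [ 1.62  0.36  0.01 -0.   -1.22 -0.29] F [-0.3  0.  -0.9]
[0.64, 0.14, 0.22] 6 [9.79, 6.41, 0.11, 0.02, 0.0, -3.98]
[0.64, 0.14, 0.088] 6 [9.79, 6.41, 2.31, 0.02, 0.0, -3.98]
```

>>> drive_tool(rows=[[9.8, 6.4, 0.1, 0, 0, -4, 60], [9.8, 6.4, 0.1, 0, 0, -4, 60], [9.8, 6.4, 0.1, 0, 0, -4, 60], [9.8, 6.4, 0.1, 0, 0, -4, 60], [9.8, 6.4, 0.1, 0, 0, -4, 60], [9.8, 6.4, 0.1, 0, 0, -4, 60], [9.8, 6.4, 0.1, 0, 0, -4, 60], [9.8, 6.4, 0.1, 0, 0, -4, 60], [9.8, 6.4, 0.1, 0, 0, -4, 60], [9.8, 6.4, 0.1, 0, 0, -4, 60], [9.8, 6.4, 0.1, 0, 0, -4, 60], [9.8, 6.4, 0.1, 0, 0, -4, 60], [9.8, 6.4, 0.1, 0, 0, -4, 60], [9.8, 6.4, 0.1, 0, 0, -4, 60], [9.8, 6.4, 0.1, 0, 0, -4, 60], [9.8, 6.4, 0.1, 0, 0, -4, 60]])

```text
time: 2.1
eef_pos: [0.6403, 0.142, 0.2209]
orientation: [[0.994, 0.107, 0.0], [0.107, -0.994, 0.0], [0.0, -0.0, -1.0]]
contact_force: [-0.2, -0.4, 0.8]
width: 0.06
grip_force: 0.0
```

```bash
python3 - <<'E'
from h import *
plan(([.64,.14,.088],6),([.603,.136,.088],6),([.53,.1285,.088],6),([.64,.14,.088],6))
save(grab("wrist"),"w1.png")
E
```

```text
t 2.1 p [0.6403 0.142  0.2209] q [ 0.52  0.33 -0.04 -0.   -1.2   1.16] F [-0.2 -0.4  0.8]
[0.64, 0.14, 0.088] 6 [-0.01, 0.03, 2.22, -0.0, -0.0, 0.03]
[0.603, 0.136, 0.088] 6 [-0.63, 0.03, 2.22, -0.0, -0.0, 0.03]
[0.53, 0.1285, 0.088] 6 [-1.85, 0.03, 2.21, -0.0, -0.0, 0.03]
[0.64, 0.14, 0.088] 6 [-0.01, 0.03, 2.22, -0.0, -0.0, 0.03]
```

View pics/w1.png

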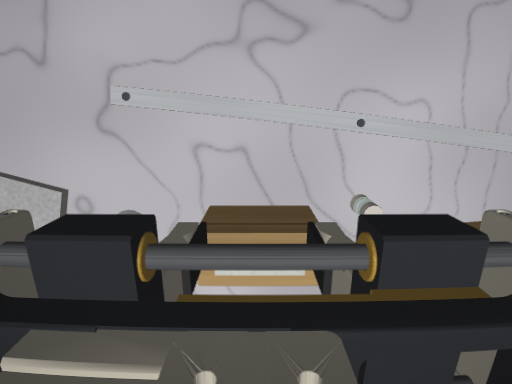

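The wrist view shows the box centred between the fingers at (260,240), with the vial at (365,205) well to the right. I can go down and push.

>>> drive_tool(rows=[[0, 0, 1, 0, 0, 0, 60], [0, 0, 2, 0, 0, 0, 60], [0, 0, 2.2, 0, 0, 0, 60], [-0.3, 0, 2.2, 0, 0, 0, 60], [-0.5, 0, 2.2, 0, 0, 0, 60], [-0.65, 0, 2.2, 0, 0, 0, 60], [-0.8, 0, 2.2, 0, 0, 0, 60], [-0.95, 0, 2.2, 0, 0, 0, 60], [-1.1, 0, 2.2, 0, 0, 0, 60], [-1.2, 0, 2.2, 0, 0, 0, 60], [-1.3, 0, 2.2, 0, 0, 0, 60], [-1.4, 0, 2.2, 0, 0, 0, 60], [-1.5, 0, 2.2, 0, 0, 0, 60], [-1.6, 0, 2.2, 0, 0, 0, 60], [-1.6, 0, 2.2, 0, 0, 0, 60], [-1.3, 0, 1.5, 0, 0, 0, 60], [-0.8, 0, 0.5, 0, 0, 0, 60], [0, 0, 0, 0, 0, 0, 60]])

```text
time: 4.4
eef_pos: [0.642, 0.1415, 0.2247]
orientation: [[0.994, 0.107, 0.004], [0.107, -0.994, 0.002], [0.004, -0.001, -1.0]]
contact_force: [0.5, 1.7, 0.3]
width: 0.0601
grip_force: 0.0
```

```bash
python3 - <<'E'
from h import *
plan(([.64,-.15,.22],9.7),([.64,-.15,.088],9.7))
save(grab("scene"),"s1.png")
E
```

```text
t 4.4 p [0.642  0.1415 0.2247] q [ 0.51  0.33 -0.04  0.   -1.2   1.16] F [0.5 1.7 0.3]
[0.64, -0.15, 0.22] 9.7 [-0.55, 4.83, 0.07, -0.01, -0.05, -0.71]
[0.64, -0.15, 0.088] 9.7 [-0.56, 4.83, 2.27, -0.01, -0.05, -0.71]
```

View pics/s1.png

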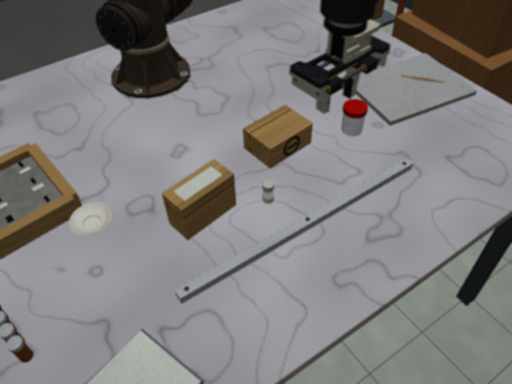

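The left box lies tipped with the ring showing at (291,147), so it's box_a. Next I'll tip the right box.

>>> drive_tool(rows=[[-0.5, 4.5, 0.1, 0, 0, -0.7, 60], [-0.5, 4.5, 0.1, 0, 0, -0.7, 60], [-0.5, 4.5, 0.1, 0, 0, -0.7, 60], [-0.5, 4.5, 0.1, 0, 0, -0.7, 60], [-0.5, 4.5, 0.1, 0, 0, -0.7, 60], [-0.5, 4.5, 0.1, 0, 0, -0.7, 60], [-0.5, 4.5, 0.1, 0, 0, -0.7, 60], [-0.5, 4.5, 0.1, 0, 0, -0.7, 60], [-0.5, 4.5, 0.1, 0, 0, -0.7, 60]])

```text
time: 5.58
eef_pos: [0.6397, -0.1295, 0.2147]
orientation: [[0.986, 0.168, 0.0], [0.168, -0.986, 0.0], [0.0, -0.0, -1.0]]
contact_force: [-0.3, -0.4, 0.2]
width: 0.0598
grip_force: 0.0
```

```bash
python3 - <<'E'
from h import *
plan(([.64,-.129,.088],9.7))
E
```

```text
t 5.575 p [ 0.6397 -0.1295  0.2147] q [ 0.1   0.33 -0.06 -0.   -1.18  1.64] F [-0.3 -0.4  0.2]
[0.64, -0.129, 0.088] 9.7 [0.01, -0.01, 2.11, -0.0, -0.0, -0.01]
```

>>> drive_tool(rows=[[0, 0, 1, 0, 0, 0, 60], [0, 0, 1.9, 0, 0, 0, 60], [0, 0, 2.1, 0, 0, 0, 60], [-0.3, 0, 2.1, 0, 0, 0, 60], [-0.5, 0, 2.1, 0, 0, 0, 60], [-0.65, 0, 2.1, 0, 0, 0, 60], [-0.8, 0, 2.1, 0, 0, 0, 60], [-0.95, 0, 2.1, 0, 0, 0, 60], [-1.1, 0, 2.1, 0, 0, 0, 60], [-1.2, 0, 2.1, 0, 0, 0, 60], [-1.3, 0, 2.1, 0, 0, 0, 60], [-1.4, 0, 2.1, 0, 0, 0, 60], [-1.5, 0, 2.1, 0, 0, 0, 60], [-1.6, 0, 2.1, 0, 0, 0, 60], [-1.6, 0, 2.1, 0, 0, 0, 60], [-1.3, 0, 1.5, 0, 0, 0, 60], [-0.8, 0, 0.5, 0, 0, 0, 60], [0, 0, 0, 0, 0, 0, 60], [0, 0, 0, 0, 0, 0, 60]])

```text
time: 7.95
eef_pos: [0.6437, -0.1301, 0.2173]
orientation: [[0.986, 0.168, 0.006], [0.168, -0.986, -0.0], [0.006, 0.001, -1.0]]
contact_force: [-1.1, 0.3, -1.3]
width: 0.0601
grip_force: 0.0
```

```bash
python3 - <<'E'
from h import *
import pickle
t=grab("top");s=grab("scene");pickle.dump((t,s),open("d1.pkl","wb"))
for nm,roi in(("L",(165,180,242,258)),):
    x0,y0,x1,y1=roi;h=cv2.cvtColor(t["image"],cv2.COLOR_RGB2HSV).astype(int)[y0:y1,x0:x1]
    m=((h[...,1]>75)&(h[...,0]<30)).astype(np.uint8);c=max(cv2.findContours(m,0,2)[0],key=cv2.contourArea).reshape(-1,2)+[x0,y0]
    print(cv2.minAreaRect(c.astype(np.float32)),cv2.minAreaRect(onplane(t,c,.065)[:,:2].astype(np.float32)))
a=np.hstack([t["image"][130:300,120:420],s["image"][80:250,130:430]])
cv2.imwrite("pics/p2.png",a[:,:,::-1])
E
```

```text
Traceback (most recent call last):
ValueError: max() iterable argument is empty
```

```bash
python3 - <<'E'
from h import *
import pickle
t,s=pickle.load(open("d1.pkl","rb"))
a=np.hstack([t["image"],s["image"]]);cv2.imwrite("pics/p2.png",cv2.resize(a,(800,300))[:,:,::-1])
E
```

```text
(no output)
```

View pics/p2.png

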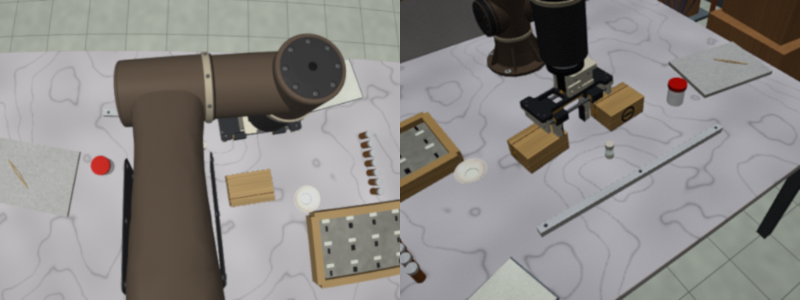

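Both boxes are tipped, and the arm hides box_a from above. I'll measure box_a in the earlier scene view, where it isn't covered.

```bash
python3 - <<'E'
from h import *
import pickle
D=pickle.load(open("d0.pkl","rb"));s=D["scene"]
im=cv2.imread("pics/s1.png")[:,:,::-1];h=cv2.cvtColor(im.copy(),cv2.COLOR_RGB2HSV).astype(int)
m=np.zeros(h.shape[:2],np.uint8);x0,y0,x1,y1=235,100,322,170
m[y0:y1,x0:x1]=((h[...,1]>75)&(h[...,0]<30))[y0:y1,x0:x1]
c=max(cv2.findContours(m,0,2)[0],key=cv2.contourArea);hu=cv2.convexHull(c)
p=cv2.approxPolyDP(hu,3,True).reshape(-1,2)
for q in p: print(q,onplane(s,[q],.065)[0,:2].round(3),onplane(s,[q],0)[0,:2].round(3))
print("ring",onplane(s,[(291,147)],.0325).round(3))
plan(([.39,.115,.22],6),([.39,.115,.03],6))
E
```

```text
[286 106] [0.427 0.185] [0.36  0.238]
[311 123] [0.516 0.194] [0.457 0.248]
[310 139] [0.56  0.155] [0.506 0.205]
[268 166] [0.576 0.023] [0.523 0.061]
[245 147] [0.495 0.016] [0.434 0.054]
[244 128] [0.437 0.052] [0.371 0.093]
ring [[0.529 0.125 0.032]]
t 8.05 p [ 0.6394 -0.1303  0.2138] q [ 0.1   0.33 -0.06 -0.   -1.18  1.64] F [-1.1 -0.6  0.2]
[0.39, 0.115, 0.22] 6 [-3.42, -4.72, -0.1, -0.01, 0.01, 0.72]
[0.39, 0.115, 0.03] 6 [-3.41, -4.72, 3.07, -0.01, 0.01, 0.72]
```

>>> drive_tool(rows=[[-3.4, -4.7, -0.1, 0, 0, 0.7, 75], [-3.4, -4.7, -0.1, 0, 0, 0.7, 75], [-3.4, -4.7, -0.1, 0, 0, 0.7, 75], [-3.4, -4.7, -0.1, 0, 0, 0.7, 75], [-3.4, -4.7, -0.1, 0, 0, 0.7, 75], [-3.4, -4.7, -0.1, 0, 0, 0.7, 75], [-3.4, -4.7, -0.1, 0, 0, 0.7, 75], [-3.4, -4.7, -0.1, 0, 0, 0.7, 75], [-3.4, -4.7, -0.1, 0, 0, 0.7, 75], [-3.4, -4.7, -0.1, 0, 0, 0.7, 75], [-3.4, -4.7, -0.1, 0, 0, 0.7, 75]])

```text
time: 9.43
eef_pos: [0.3916, 0.113, 0.2203]
orientation: [[0.994, 0.105, -0.001], [0.105, -0.994, -0.0], [-0.001, 0.0, -1.0]]
contact_force: [0.2, 0.7, 0.3]
width: 0.0748
grip_force: 0.0
```

```bash
python3 - <<'E'
from h import *
import pickle
t=pickle.load(open("d0.pkl","rb"))["top"]
print(onplane(t,[(150,147.8),(200,148.7),(240,149.7),(300,150.8),(355,152.4)],.022)[:,:2].round(4).tolist())
plan(([.39,.115,.03],6),([.41,.118,.03],6),([.46,.12,.03],0),([.58,.12,.03],0),([.597,.12,.03],0))
w=grab("wrist");save(w,"w3.png")
E
```

```text
[[0.7077, 0.2818], [0.7075, 0.1509], [0.7069, 0.0471], [0.7076, -0.1086], [0.7073, -0.2535]]
t 9.425 p [0.3916 0.113  0.2203] q [ 0.77 -0.1  -0.54 -0.   -1.13  0.9 ] F [0.2 0.7 0.3]
[0.39, 0.115, 0.03] 6 [-0.02, -0.04, 3.17, 0.0, 0.01, 0.0]
[0.41, 0.118, 0.03] 6 [0.32, -0.05, 3.17, 0.0, 0.01, 0.0]
[0.46, 0.12, 0.03] 0 [1.15, 0.0, 3.17, 0.01, 0.01, 1.2]
[0.58, 0.12, 0.03] 0 [3.14, 0.21, 3.17, 0.01, 0.01, 1.2]
[0.597, 0.12, 0.03] 0 [3.42, 0.24, 3.17, 0.01, 0.01, 1.2]
```

View pics/w3.png

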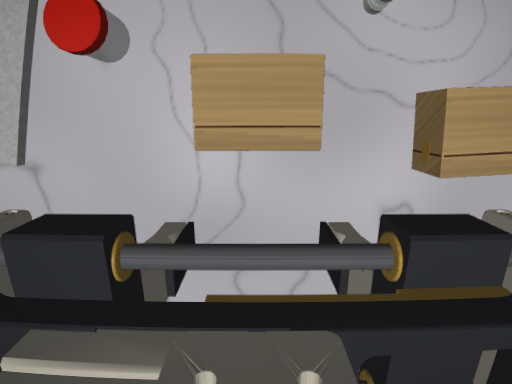

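The wrist view shows box_a centred ahead of the fingers (columns 192–324, near face at row 150) and in line with them. I'll go down behind it.

>>> drive_tool(rows=[[0, 0, 1, 0, 0, 0, 75], [0, 0, 2, 0, 0, 0, 75], [0, 0, 2.9, 0, 0, 0, 75], [0, 0, 3.15, 0, 0, 0, 75], [0, 0, 3.15, 0, 0, 0, 75]])

```text
time: 10.1
eef_pos: [0.3908, 0.1127, 0.0304]
orientation: [[0.994, 0.106, -0.003], [0.106, -0.994, -0.003], [-0.003, 0.002, -1.0]]
contact_force: [0.0, 0.2, 0.1]
width: 0.0749
grip_force: 0.0
```

```bash
python3 - <<'E'
from h import *
plan(([.41,.118,.03],6),([.46,.12,.03],0),([.57,.12,.03],0),([.597,.12,.03],0))
E
```

```text
t 10.1 p [0.3908 0.1127 0.0304] q [ 0.77  0.17 -0.81  0.   -0.6   0.9 ] F [0.  0.2 0.1]
[0.41, 0.118, 0.03] 6 [0.33, -0.05, 0.01, 0.03, 0.03, 0.02]
[0.46, 0.12, 0.03] 0 [1.16, 0.0, 0.0, 0.03, 0.03, 1.22]
[0.57, 0.12, 0.03] 0 [2.98, 0.2, -0.0, 0.03, 0.03, 1.22]
[0.597, 0.12, 0.03] 0 [3.43, 0.24, -0.0, 0.03, 0.03, 1.22]
```

>>> drive_tool(rows=[[0.15, 0, 0, 0, 0, 0, 75], [0.3, 0, 0, 0, 0, 0, 75], [0.45, 0, 0, 0, 0, 0, 75], [0.6, 0, 0, 0, 0, 0.1, 75], [0.75, 0, 0, 0, 0, 0.2, 75], [0.9, 0, 0, 0, 0, 0.3, 75], [1.05, 0, 0, 0, 0, 0.4, 75], [1.2, 0.02, 0, 0, 0, 0.5, 75], [1.35, 0.04, 0, 0, 0, 0.6, 75], [1.5, 0.05, 0, 0, 0, 0.7, 75], [1.65, 0.07, 0, 0, 0, 0.8, 75], [1.8, 0.08, 0, 0, 0, 0.9, 75], [1.95, 0.1, 0, 0, 0, 1, 75], [2.1, 0.12, 0, 0, 0, 1.1, 75], [2.25, 0.13, 0, 0, 0, 1.2, 75], [2.4, 0.15, 0, 0, 0, 1.2, 75], [2.55, 0.16, 0, 0, 0, 1.2, 75], [2.7, 0.18, 0, 0, 0, 1.2, 75], [2.85, 0.2, 0, 0, 0, 1.2, 75], [2.95, 0.2, 0, 0, 0, 1.2, 75]])

```text
time: 12.6
eef_pos: [0.5685, 0.1197, 0.0316]
orientation: [[1.0, 0.001, -0.001], [0.001, -1.0, -0.001], [-0.001, 0.001, -1.0]]
contact_force: [-5.6, -0.7, 5.0]
width: 0.075
grip_force: 3.3
```

```bash
python3 - <<'E'
from h import *
plan(([.597,.12,.03],0))
save(grab("scene"),"s4.png")
E
```

```text
t 12.6 p [0.5685 0.1197 0.0316] q [ 0.54  0.4  -0.43 -0.   -0.74  1.03] F [-5.6 -0.7  5. ]
[0.597, 0.12, 0.03] 0 [0.47, -0.0, 0.03, 0.01, 0.02, 0.01]
```

View pics/s4.png

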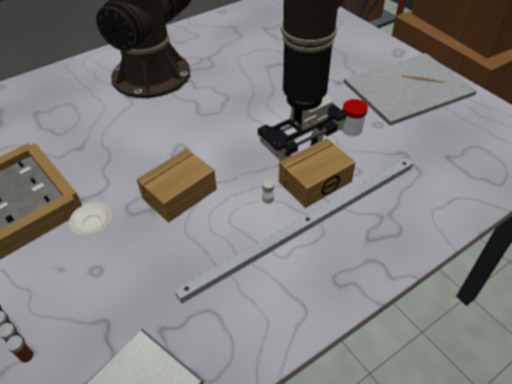

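Box_a is square and about 30 mm short of the rail, with the ring at (331,184). Now the gentle last push.

>>> drive_tool(rows=[[0.08, 0, 0, 0, 0, 0, 75], [0.16, 0, 0, 0, 0, 0, 75], [0.24, 0, 0, 0, 0, 0, 75], [0.32, 0, 0, 0, 0, 0, 75], [0.38, 0, 0, 0, 0, 0, 75], [0.42, 0, 0, 0, 0, 0, 75], [0.46, 0, 0, 0, 0, 0, 75], [0.48, 0, 0, 0, 0, 0, 75], [0.48, 0, 0, 0, 0, 0, 75]])

```text
time: 13.78
eef_pos: [0.597, 0.1204, 0.0315]
orientation: [[1.0, 0.001, -0.001], [0.001, -1.0, -0.0], [-0.001, 0.0, -1.0]]
contact_force: [-5.1, 1.5, 1.0]
width: 0.0757
grip_force: 2.5
```

Not in contact with the rail yet; I'll keep going in small steps.

>>> drive_tool(rows=[[0.02, 0, 0, 0, 0, 0, 75], [0.04, 0, 0, 0, 0, 0, 75], [0.04, 0, 0, 0, 0, 0, 75]])

```text
time: 14.15
eef_pos: [0.597, 0.1204, 0.0315]
orientation: [[1.0, 0.001, -0.004], [0.001, -1.0, -0.001], [-0.004, 0.001, -1.0]]
contact_force: [-15.5, 3.6, 9.2]
width: 0.0745
grip_force: 7.7
```

>>> drive_tool(rows=[[0.02, 0, 0, 0, 0, 0, 75], [0.04, 0, 0, 0, 0, 0, 75], [0.04, 0, 0, 0, 0, 0, 75]])

```text
time: 14.52
eef_pos: [0.5971, 0.1203, 0.0315]
orientation: [[1.0, 0.001, -0.008], [0.001, -1.0, -0.001], [-0.008, 0.001, -1.0]]
contact_force: [-25.7, 8.6, 18.0]
width: 0.0746
grip_force: 12.8
```

The box is firmly against the rail: the force is rising and it no longer moves. I'll back off, lift clear and check.

>>> drive_tool(rows=[[-0.1, 0, 0, 0, 0, 0, 75], [-0.4, 0, 0, 0, 0, 0, 75], [-1, 0, 0, 0, 0, 0, 75], [-1.2, 0, -0.5, 0, 0, 0, 75], [-1.2, 0, -1.4, 0, 0, 0, 75], [-1.2, 0, -2.4, 0, 0, 0, 75], [-1.2, 0, -3, 0, 0, 0, 75], [-1.2, 0, -3, 0, 0, 0, 75]])

```text
time: 15.52
eef_pos: [0.5331, 0.1214, 0.2158]
orientation: [[1.0, 0.002, 0.009], [0.002, -1.0, 0.004], [0.009, -0.004, -1.0]]
contact_force: [0.5, 0.0, -1.0]
width: 0.0751
grip_force: 0.0
```

```bash
python3 - <<'E'
from h import *
plan()
s=grab("scene");w=grab("wrist")
h=cv2.cvtColor(s["image"].copy(),cv2.COLOR_RGB2HSV).astype(int)
m=np.zeros(h.shape[:2],np.uint8);x0,y0,x1,y1=285,140,385,225
m[y0:y1,x0:x1]=((h[...,1]>75)&(h[...,0]<30))[y0:y1,x0:x1]
c=max(cv2.findContours(m,0,2)[0],key=cv2.contourArea);p=cv2.approxPolyDP(cv2.convexHull(c),3,True).reshape(-1,2)
for q in p: print(q,onplane(s,[q],.065)[0,:2].round(3))
a=np.hstack([s["image"],w["image"]]);cv2.imwrite("pics/p5.png",cv2.resize(a,(800,300))[:,:,::-1])
E
```

```text
t 15.525 p [0.5331 0.1214 0.2158] q [ 0.58  0.15 -0.3   0.   -1.12  0.99] F [ 0.5  0.  -1. ]
[335 146] [0.613 0.187]
[363 169] [0.705 0.187]
[361 181] [0.73  0.158]
[309 210] [0.728 0.017]
[288 189] [0.657 0.017]
[288 170] [0.612 0.051]
```

View pics/p5.png

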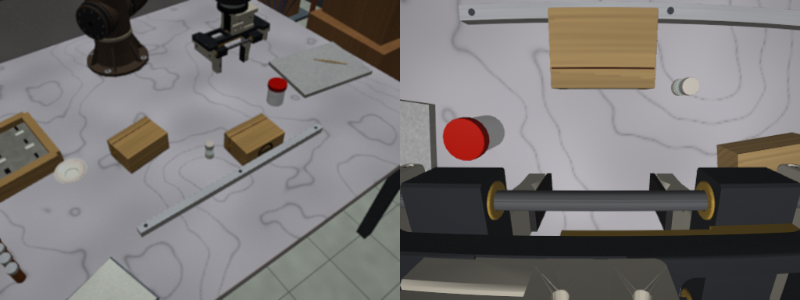

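Box_a is flush and square against the rail: its underside's top edge measures x≈0.705 and the rail face is at 0.7075. Box_b and the bystanders look undisturbed, so I'm handing in.

```bash
python3 -c "
from rig import r
print(r.finish_job())"
```

```text
the job is handed in; nothing more can be done
None
```

The job is handed in: both boxes were tipped towards the robot, and the stamped one (the left box) was pushed square against the rail. The last pictures show the other box lying where it fell and the jar and vial in place; no verdict came back at hand-in.

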